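# Wind the tailstock cup home onto a glass for engraving

### The job

Turn the red wing screw clockwise (seen from above) by stroking its wings with a fingertip, again and again, until the black rubber cup has gone fully home against the foot of the glass in the chuck. Only push the wings: do not pinch the screw between the fingers, do not push the sliding cup carriage, do not touch the glass, and leave the loose things on the table where they are.

Things in the scene. Friction and masses are not known exactly. Their poses are not given: they have to be found in the camera images.
- rig: Rotary glass-engraving fixture fixed to the table (dark base plate 100 x 500 mm, 15 mm thick). Origin: at table height, straight below the axis of the red wing screw. y points along the base from the screw to the chuck, z up. Under the screw: square aluminium gear block 74 x 74 mm, top 60 mm above the table, and a steel washer of radius 16 mm, top at 64 mm. Chuck and drive at y = 270 to 450 mm, 145 mm high.
- hood_edge (a point): Middle of the free edge of the fixed yellow guard, 20 mm from the screw axis on the chuck side, 102 mm above the table. The guard's flat hood (100 mm wide, 4 mm thick, underside at 100 mm) runs from here 37 mm along the rig's y, to a wall down to the base at y = 45 to 57 mm. It roofs part of the wings' circle: fingertips reach the wings only from the open side (rig y below 20 mm), so they need repeated strokes.
- wingscrew (a joint): Turn of the red wing screw about its vertical axis, rad. Grows as it is turned clockwise seen from above. Starts between 0 and 2.3; at 6.5 a firm stop: the rubber cup is fully home on the glass. Each rad moves the cup 5 mm towards the glass. It is loose (about 0.03 N m of friction, some 1 to 2 N at a wing) and stays where it is left.
- screw_top (a point): Centre of the top of the wing screw, on its axis, 92 mm above the table. The screw is red and has three upright straight wings 120 degrees apart, each 8 mm thick, reaching 34 mm from the axis, standing from 66 to 92 mm above the table (the clockwise half of the thickness is stepped 2 mm lower and shorter). The screw stays at this height as it turns.
- dot (a point): White dot on top of one of the three wings, 28 mm out from the axis: gives the direction of that wing; the others are 120 and 240 degrees from it.
- carriage: Sliding aluminium tailstock, up to 105 mm high, with a black rubber cup (40 mm across) facing the glass; geared to the wing screw. Origin is that of the rig, shifted along the rig's y by 5 mm per rad of screw turn.
- cup_face (a point): Centre of the rubber cup's face, 85 mm above the table; moves along the rig's y.
- glass_foot (a point): Centre of the flat foot of the glass, where the cup has to arrive; 85 mm above the table.
- glass: Clear glass, 165 mm long, up to 74 mm across, held lying in the chuck with its foot towards the cup. Fragile. Origin is that of the rig.
- bottle: Loose amber bottle with white cap, 66 mm across, 150 mm high; origin at its underside.
- tumbler: Loose clear tumbler, 68 mm across, 85 mm high; origin at its underside.
- spare_screw: Loose black spare wing screw, 54 mm across, 26 mm high; origin at its underside.
- chuck_key: Loose steel T-shaped chuck key lying flat, 100 mm long, 12 mm high.
- brush: Loose brush lying on the table.
- tray: Loose blue tray, 90 x 130 mm, 35 mm high.
- jar: Loose white jar, 60 mm across, 70 mm high; origin at its underside.

How it is judged (in metres and radians):
At the end, for the whole second after the job is handed in: The wing screw has been turned to its stop within 0.3 rad, the rubber cup is within 2 mm of the foot of the glass and at rest, and every loose thing is within 20 mm of where it began (value of joint wingscrew above 6.2 rad and y of glass_foot in the frame of cup_face below 0.002 m and velocity of joint wingscrew between -0.1 and 0.1 rad/s and distance of each of bottle, tumbler, spare_screw, chuck_key, brush, tray, jar from where it was at the start of the episode below 0.02 m); the robot touches nothing.
It fails at once if the wing screw is pinched: the fingers press the pushed and the rear faces of its wings at once (over 3 N each) ((contact force between the fingers and wingscrew_c1 above 3 N or contact force between the fingers and wingscrew_c3 above 3 N or contact force between the fingers and wingscrew_c5 above 3 N) and (contact force between the fingers and wingscrew_c2 above 3 N or contact force between the fingers and wingscrew_c4 above 3 N or contact force between the fingers and wingscrew_c6 above 3 N)).
It fails at once if the robot pushes the cup carriage (over 2 N) (contact force between the arm and carriage above 2 N).
It fails at once if the fingers push the cup carriage (over 2 N) (contact force between the fingers and carriage above 2 N).
It fails at once if the robot touches the glass (over 2 N) (contact force between any of the arm, the fingers and glass above 2 N).
It fails at once if a loose thing is shifted, lifted or carried by more than 30 mm (distance of any of bottle, tumbler, spare_screw, chuck_key, brush, tray, jar from where it was at the start of the episode above 0.03 m).
It also fails if it takes over 48 s, if anything falls off the work surface, if the arm or the gripper's body presses on something with over 40 N, if the wrist force passes 120 N, or if a joint passes its speed limit or range.

### The arm

A 6-joint arm with a two-finger parallel gripper is mounted at the origin on the work surface. World frame = base frame: x ahead of the robot, y to its left, z up, the work surface at z = 0. Lengths are in mm, angles in degrees, forces in N, time in s.
With the tool pointing down it reaches from about 300 to 850 mm from the base axis. Payload 4.2 kg.
Tool frame: the origin (TCP) lies midway between the tips of the shut fingers; the grasp point (between the pads) lies 19 mm behind it; z points along the fingers, x is the direction in which the jaws open and shut, and the axes are right-handed (so a half turn about z gives the same grasp; the last joint's range is limited). The gripper opens to 91 mm and grips with 3 to 60 N. Pads are 32 mm wide; open, the fingers measure 118 mm over their backs; the gripper's body (76 mm by 178 mm) begins 60 mm behind the grasp point.
Start: joints at [70.474, 18.312, 89.639, -0, 72.044, -1.146], TCP at [181.315, 545.681, 213.976] pointing down, gripper open.
Joint ranges: [-177.97, 177.97], [-48.28, 115.42], [12.27, 149.76], [-77.06, 257.06], [2.81, 150.46], [-146.56, 146.56]. Speed limits (degrees/s): [147.25, 147.25, 180, 180, 180, 180].

### API

Orientations are given as [roll, pitch, yaw] about the fixed x, y, z axes, in that order (R = Rz(yaw) Ry(pitch) Rx(roll)).
In Python, from workcell import env gives the robot as it stands. The module is installed in compiled form; this text tells all that it offers.
- The arm moves only by the tool drive_tool, never from a script. Its argument "series" is a list of rows, each a list of 3 entries, a list of its own where there are three numbers: the closure, from 0 (fully open) to 1 (shut), then the shift along the tool's x, y, z in mm, then the turn, a rotation vector about the tool's x, y, z in rad. In form: [[gripper, [dx, dy, dz], [rx, ry, rz]], ...]. A call has exactly 5 rows; each row is the pose to reach, as a shift and turn from the pose commanded when the call began, along the tool's axes at that moment; what a row does not reach only later rows make up. A row lasts 1/10 s, in which the tool goes at most 50 mm and 8.59 degrees, less where a joint would pass 70% of its speed; a pose out of reach is approached as far as the arm can. A call with a gripper value outside its range is refused whole. The fingers move at their own pace and stop on an object; "squeeze" is the grip in N (left out, the last holds). Time passes only in rows, so rows that repeat a pose let the fingers close, or fill a call up. It gives the time, the measured TCP pose, the force and the opening at its end, in the units of the state.
- env.state(): the state, without advancing time (a new reading comes with each control period).
- env.grab_frame(name): name is "scene" or "top" or "wrist"; returns a dict with "image" (480x640x3 uint8, red, green, blue), "K" (3x3 intrinsics, pixels), "origin" and "orientation" of the camera in the world. Camera axes: x right, y down, z forward; pixel columns grow to the right and rows downward; lengths in mm; the calibration is good to about 2 mm. A picture is of the moment at which its call begins. There is no depth.
- env.job_done(): hands the job in, once; it reports no verdict.
The state is a dict: "time_s": time; "qpos": joint angles; "qvel": joint speeds; "effort": joint torques, N m; "ee_pos": TCP position; "ee_rot": TCP orientation; "force": force on the tool from outside, world axes, zero at the start; "torque": the same for the moment, N m; "gripper_width": finger opening in mm.
Only numpy, scipy, OpenCV 4.12 (cv2) and the standard library are available. Lean on these libraries where they do the work, as an engineer would, in place of code of your own. Each camera call takes 0.05 s, during which the arm holds its last target.

## Working session

There is one attempt and no reset: what is moved stays moved. The work goes in short steps, Python scripts to look and compute and a tool call to move; the robot and the scene stay as the last step left them, time stands still between calls to the robot, and variables do not carry over. Pictures are saved under pics/ and viewed, and the job is handed in when it is done.

Besides the shell and the picture viewer there is one more tool, called after "Request:" as name(argument=value, ...) on one line, values as JSON. drive_tool: Moves the arm, as the interface text tells. Its arguments: {"type":"object","properties":{"series":{"type":"array","items":{"type":"array"}},"squeeze":{"type":"number"}},"required":["series"]}

```bash
mkdir -p pics
python3 - <<'E'
from workcell import env
import cv2,pickle
s=env.state();print(s)
for n in["top","scene","wrist"]:
    f=env.grab_frame(n);cv2.imwrite(f"pics/{n}0.png",f["image"][:,:,::-1]);pickle.dump(f,open(f"{n}0.pkl","wb"));print(n,f["K"],f["origin"],f["orientation"])
E
```

```text
{'time_s': 0.0, 'qpos': array([ 7.04726312e+01,  1.83512424e+01,  8.97083341e+01, -1.88732271e-03,
        7.20429751e+01, -1.14483062e+00]), 'qvel': array([-0.06983663,  0.02498844,  0.05838773,  0.06665594,  0.00488669,
        0.00258477]), 'effort': array([-3.82717781e-04, -4.12465274e+01, -2.31973207e+01,  7.27200997e-02,
        4.57465067e-02, -1.31338952e-04]), 'ee_pos': array([181.15748351, 545.17058239, 213.11121442]), 'ee_rot': array([-1.79999745e+02,  1.02566979e-01,  7.16180455e+01]), 'force': array([ 0.50738723,  0.00433125, -0.17308951]), 'torque': array([-0.01379665,  0.00209574, -0.02258502]), 'gripper_width': 91.12255958732149}
top [[565.35304868   0.         317.67585215]
 [  0.         565.35304868 227.93534903]
 [  0.           0.           1.        ]] [ 359.27572447  125.48335789 1235.91191973] [-168.84896333    0.76396917  -88.83184907]
scene [[600.64000799   0.         326.84707186]
 [  0.         600.64000799 237.63257295]
 [  0.           0.           1.        ]] [ 887.11381686  579.48671529 1003.2999763 ] [-149.80147023   -0.79988794  146.4269644 ]
wrist [[371.17414554   0.         318.78602282]
 [  0.         371.17414554 235.6205413 ]
 [  0.           0.           1.        ]] [116.4422735  567.03620357 383.50576466] [1.65928764e+02 1.55679771e-01 7.15492694e+01]
```

View pics/top0.png

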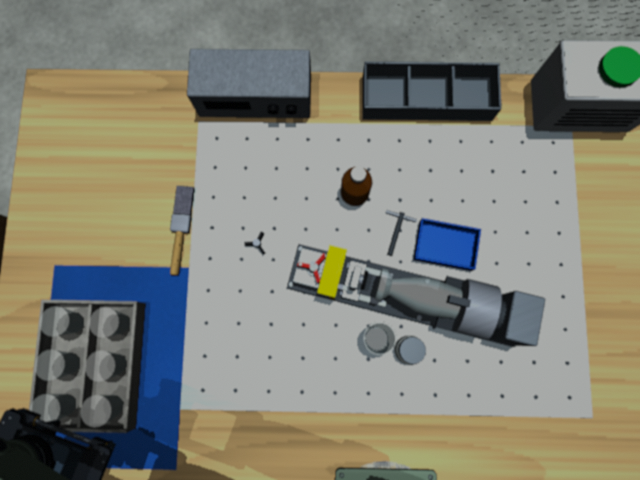

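View pics/scene0.png

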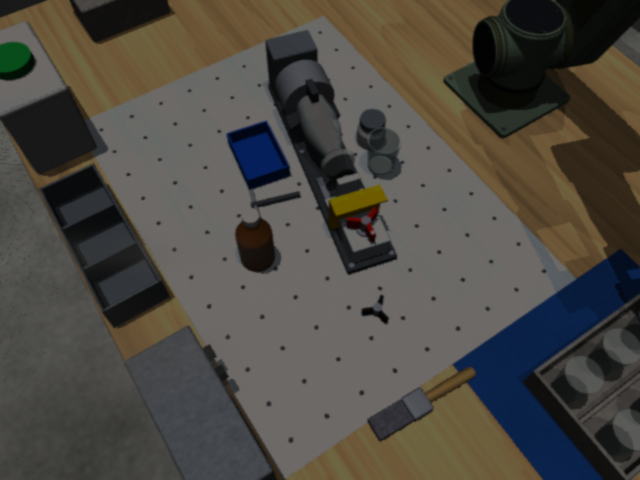

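View pics/wrist0.png

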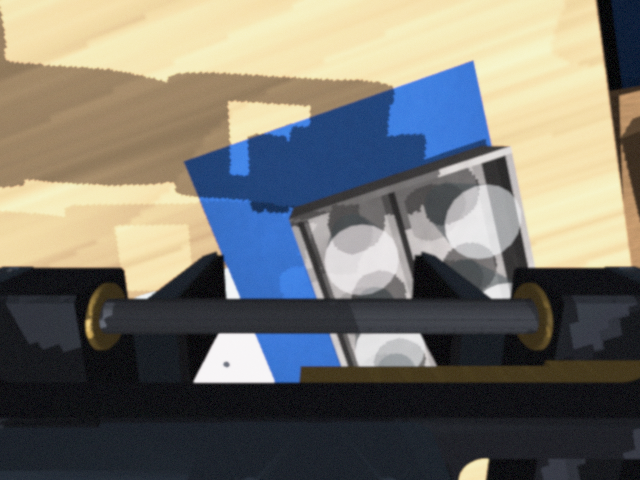

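```bash
cat > h.py <<'E'
import numpy as np,cv2,pickle
from scipy.spatial.transform import Rotation as R
def ray(f,u,v):
    d=np.linalg.inv(f["K"])@[u,v,1]; return np.array(f["origin"],float),R.from_euler('xyz',f["orientation"],degrees=True).as_matrix()@d
def onz(f,u,v,z):
    o,d=ray(f,u,v); return o+d*(z-o[2])/d[2]
def proj(f,p):
    c=R.from_euler('xyz',f["orientation"],degrees=True).as_matrix().T@(np.asarray(p,float)-f["origin"]); q=f["K"]@c; return q[:2]/q[2]
def red(f):
    h=cv2.cvtColor(f["image"],cv2.COLOR_RGB2HSV); return (((h[...,0]<8)|(h[...,0]>172))&(h[...,1]>140)&(h[...,2]>70)).astype(np.uint8)
def yel(f):
    h=cv2.cvtColor(f["image"],cv2.COLOR_RGB2HSV); return ((h[...,0]>20)&(h[...,0]<35)&(h[...,1]>180)&(h[...,2]>80)).astype(np.uint8)
def crop(f,u,v,w,h,k,name):
    c=f["image"][v:v+h,u:u+w,::-1]; cv2.imwrite(name,cv2.resize(c,None,fx=k,fy=k,interpolation=cv2.INTER_CUBIC))
E
python3 - <<'E'
from h import *
t=pickle.load(open("top0.pkl","rb"));s=pickle.load(open("scene0.pkl","rb"))
crop(t,280,235,100,75,8,"pics/tc.png");crop(s,310,170,100,75,8,"pics/sc.png")
for n,f in(("t",t),("s",s)):
    for m,fn in(("red",red),("yel",yel)):
        M=fn(f);ys,xs=np.nonzero(M);print(n,m,len(xs),xs.min(),xs.max(),ys.min(),ys.max(),xs.mean(),ys.mean())
M=yel(t);c=max(cv2.findContours(M,0,2)[0],key=cv2.contourArea);b=cv2.boxPoints(cv2.minAreaRect(c))
for p in b: print(p,onz(t,*p,104))
for z in(0,): 
  for p in((290,288),(300,246),(545,296),(533,345)): print(p,onz(t,*p,15))
E
```

```text
t red 94 302 324 255 282 315.031914893617 267.06382978723406
t yel 876 317 345 246 297 331.64611872146116 271.64611872146116
s red 119 347 376 208 234 365.2689075630252 218.80672268907563
s yel 901 330 386 185 214 357.3340732519423 199.60044395116537
[316.19644 292.74695] [450.19521302 145.38748266 104.        ]
[328.5894  245.24072] [546.68967766 122.26159702 104.        ]
[346.74515 249.97699] [537.64750298  85.36720955 104.        ]
[334.3522  297.48322] [441.49319461 109.03165064 104.        ]
(290, 288) [466.45840417 203.68262819  15.        ]
(300, 246) [558.60515752 184.52584559  15.        ]
(545, 296) [ 459.86234363 -342.54078436   15.        ]
(533, 345) [ 356.57356115 -311.57556451   15.        ]
```

View pics/tc.png

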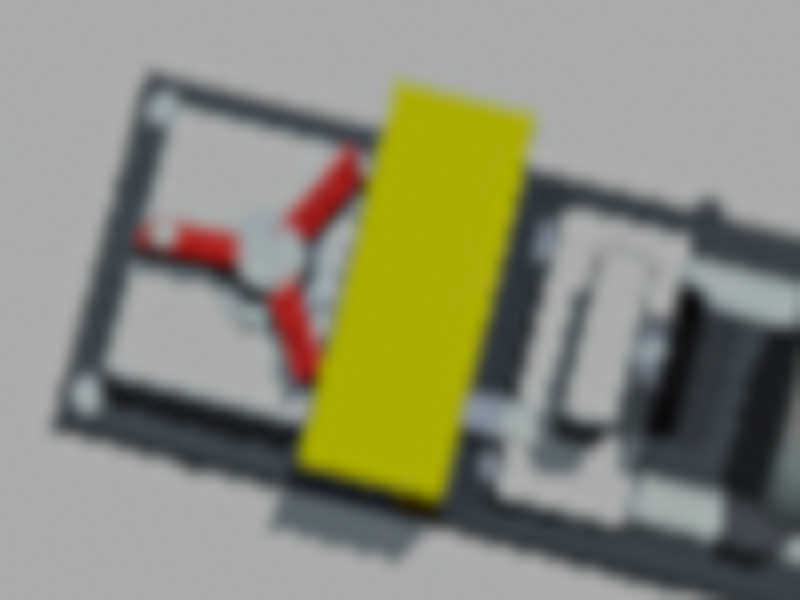

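View pics/sc.png

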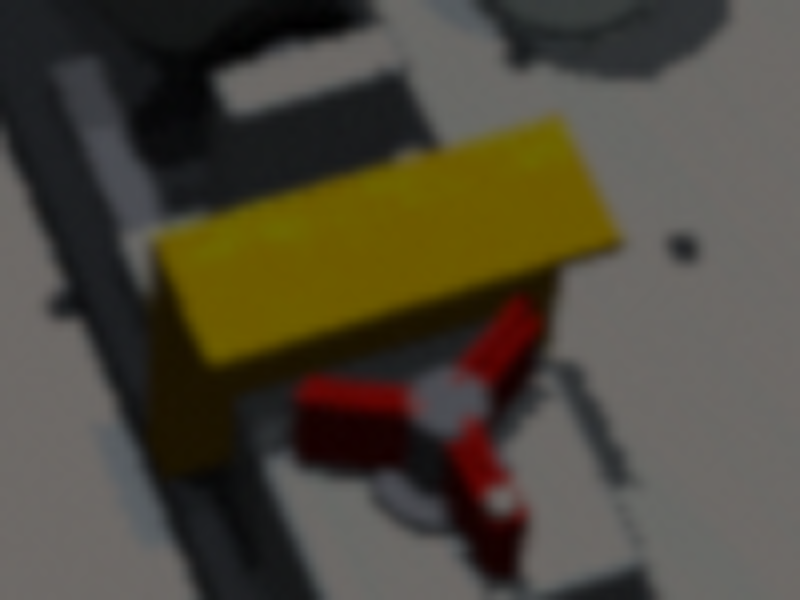

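Run:
```python
from h import *
t=pickle.load(open("top0.pkl","rb"));s=pickle.load(open("scene0.pkl","rb"))
def tri(a,b):
    o1,d1=ray(t,*a);o2,d2=ray(s,*b);d1/=np.linalg.norm(d1);d2/=np.linalg.norm(d2)
    k=np.linalg.lstsq(np.c_[d1,-d2],o2-o1,rcond=None)[0];p,q=o1+k[0]*d1,o2+k[1]*d2
    return (p+q)/2,np.linalg.norm(p-q)
pt=lambda x,y,u,v:((x+.5)/8-.5+u,(y+.5)/8-.5+v)
T=lambda x,y:pt(x,y,280,235);S=lambda x,y:pt(x,y,310,170)
print("hub",tri(T(270,252),S(448,402)),onz(t,*T(270,252),92),onz(s,*S(448,402),92))
print("dot",tri(T(162,234),S(500,500)),onz(t,*T(162,234),92),onz(s,*S(500,500),92))
for nm,a,b in(("hood edge L",T(400,82),S(620,242)),("hood edge R",T(300,462),S(215,365))):print(nm,tri(a,b),onz(t,*a,104),onz(s,*b,104))
# rig axis from hood edge / base corners
for a in((400,82),(300,462),(535,118),(440,500)):print(a,onz(t,*T(*a),104))
for a in((150,72),(58,425)):print(a,onz(t,*T(*a),15))
```

```text
hub (array([505.16607174, 152.41638774,  93.18766295]), np.float64(0.4202679455956704)) [505.17536709 152.59992882  92.        ] [504.80222891 151.69646891  92.        ]
dot (array([509.70937349, 179.61394921,  92.60576241]), np.float64(1.5355707589878103)) [509.27235941 180.21247942  92.        ] [509.95347695 178.75867256  92.        ]
hood edge L (array([511.5487611 , 150.6744844 , 183.72251376]), np.float64(74.9627340831451)) [547.6054113  120.30312161 104.        ] [452.7318128  143.90104397 104.        ]
hood edge R (array([489.66113589, 116.1560726 ,  35.51243877]), np.float64(87.27351439471593)) [451.09275547 143.67693887 104.        ] [547.52541201 121.27260014 104.        ]
(400, 82) [547.6054113  120.30312161 104.        ]
(300, 462) [451.09275547 143.67693887 104.        ]
(535, 118) [538.99667006  86.00373636 104.        ]
(440, 500) [442.33522452 108.62518784 104.        ]
(150, 72) [563.94389491 188.36637564  15.        ]
(58, 425) [466.99921363 210.58503388  15.        ]
```

Request:
drive_tool(series=[[1,[-22,40,0],[0,0,-0.02]],[1,[-44,80,0],[0,0,-0.04]],[1,[-66,120,0],[0,0,-0.06]],[1,[-88,160,0],[0,0,-0.08]],[1,[-110,200,0],[0,0,-0.09]]], squeeze=10)

```text
time_s: 0.65
ee_pos: [337.2, 376.7, 213.8]
ee_rot: [-180.0, 0.0, 76.8]
force: [0.9, -0.0, -0.3]
gripper_width: 53.7
```

Request:
drive_tool(series=[[1,[-25,38,0],[0,0,0]],[1,[-50,76,10],[0,0,0]],[1,[-76,114,25],[0,0,0]],[1,[-101,152,42],[0,0,0]],[1,[-126,190,60],[0,0,0]]])

```text
time_s: 1.15
ee_pos: [493.6, 210.6, 153.5]
ee_rot: [180.0, -0.0, 76.8]
force: [0.7, 1.6, -0.4]
gripper_width: 14.1
```

Run:
```python
from workcell import env
from h import *
s=env.state();print(s["ee_pos"],s["ee_rot"],s["qpos"],s["gripper_width"])
for n in["scene","wrist","top"]:
    f=env.grab_frame(n);pickle.dump(f,open(f"{n}1.pkl","wb"));cv2.imwrite(f"pics/{n}1.png",f["image"][:,:,::-1])
s=env.state();print(s["ee_pos"])
```

```text
[493.63826651 210.55011878 153.46591328] [ 1.79975852e+02 -3.09221058e-02  7.67660838e+01] [ 2.18645594e+01  1.75447694e+01  1.00041760e+02  1.28835257e-02
  6.23759347e+01 -5.49074878e+01] 14.093566016971446
[493.04129526 209.90909743 152.30231686]
```

View pics/scene1.png

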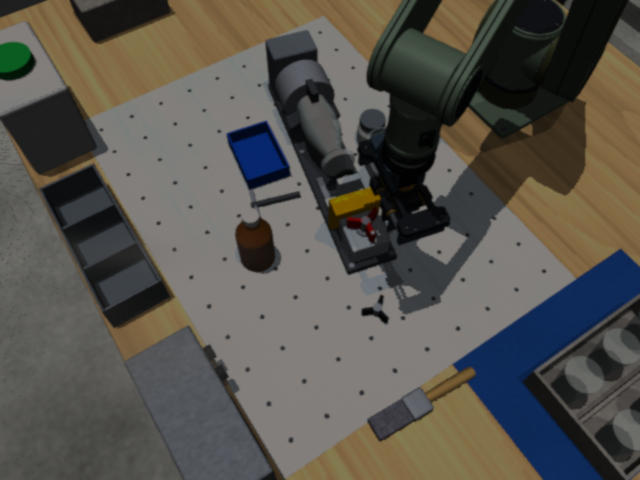

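View pics/wrist1.png

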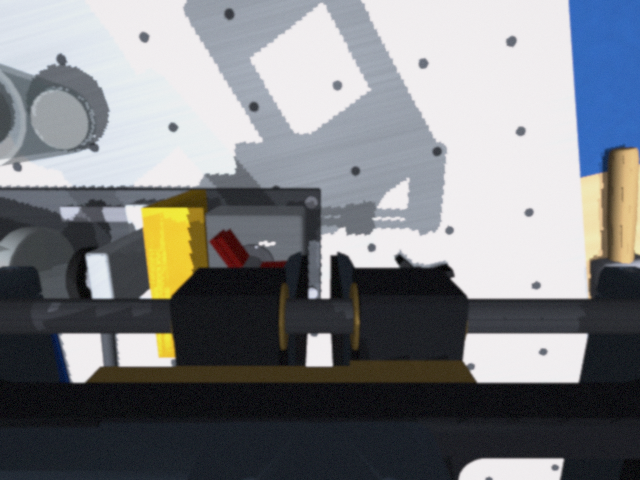

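View pics/top1.png

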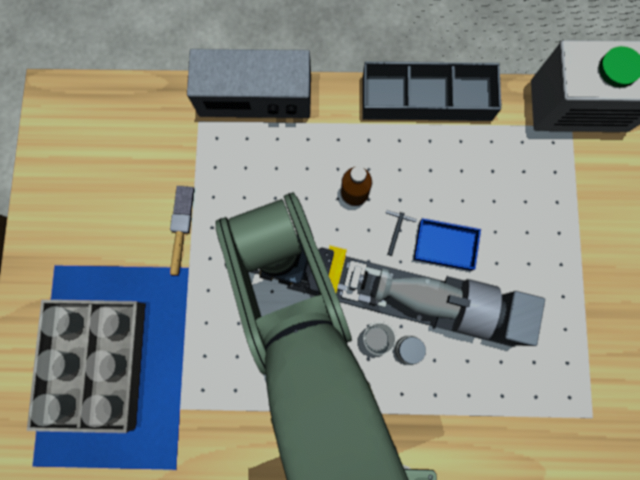

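Request:
drive_tool(series=[[1,[0,0,30],[0,0,0]],[1,[0,0,60],[0,0,0]],[1,[0,0,80],[0,0,0]],[1,[-8,0,80],[0,0,0]],[1,[-16,0,80],[0,0,0]]])

```text
time_s: 1.8
ee_pos: [488.5, 196.9, 74.5]
ee_rot: [180.0, -0.0, 76.9]
force: [0.8, -0.4, 0.0]
gripper_width: 0.5
```

```bash
cat > st.py <<'E'
from workcell import env
from h import *
import sys
s=env.state();p=s["ee_pos"];d=p[:2]-[505,152.3]
print(round(s["time_s"],2),"p",p.round(1),"a(out) %.1f b(stroke) %.1f"%(d@[.2284,.9736],d@[.9736,-.2284]),"F",s["force"].round(1),"w",round(s["gripper_width"],1))
if len(sys.argv)>1:
    for n in("scene","wrist"):
        f=env.grab_frame(n)
        if n=="scene": crop(f,310,170,100,75,8,f"pics/{n}_{sys.argv[1]}.png")
        else: cv2.imwrite(f"pics/{n}_{sys.argv[1]}.png",f["image"][:,:,::-1])
E
python3 st.py a
```

```text
1.8 p [488.5 196.9  74.5] a(out) 39.7 b(stroke) -26.3 F [ 0.8 -0.4  0. ] w 0.5
```

View pics/scene_a.png

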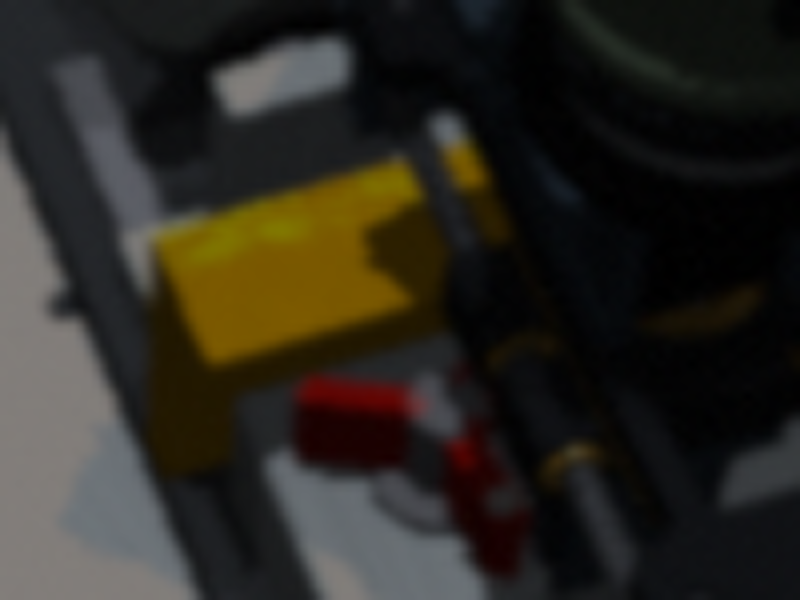

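View pics/wrist_a.png

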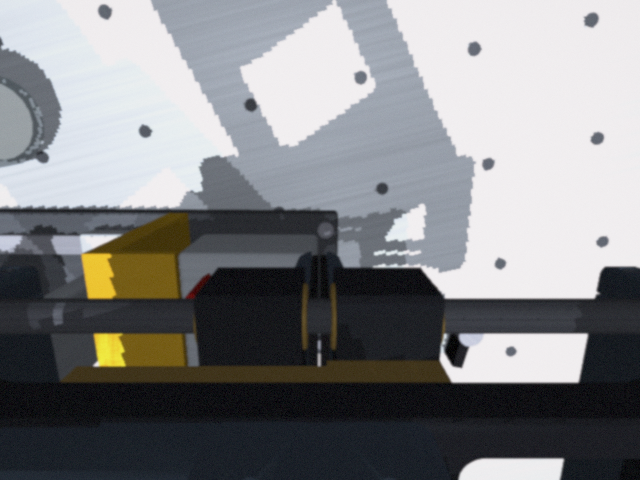

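Request:
drive_tool(series=[[1,[0,5,1],[0,0,0]],[1,[0,15,1],[0,0,0]],[1,[-5,26,1],[0,0,0]],[1,[-10,36,1],[0,0,0]],[1,[-14,46,1],[0,0,0]]])

```text
time_s: 2.4
ee_pos: [532.0, 171.8, 73.0]
ee_rot: [179.9, -0.0, 76.7]
force: [-0.7, 1.4, 0.7]
gripper_width: 0.4
```

```bash
python3 st.py b
```

```text
2.4 p [532.  171.8  73. ] a(out) 25.1 b(stroke) 21.9 F [-0.7  1.4  0.7] w 0.4
```

View pics/scene_b.png

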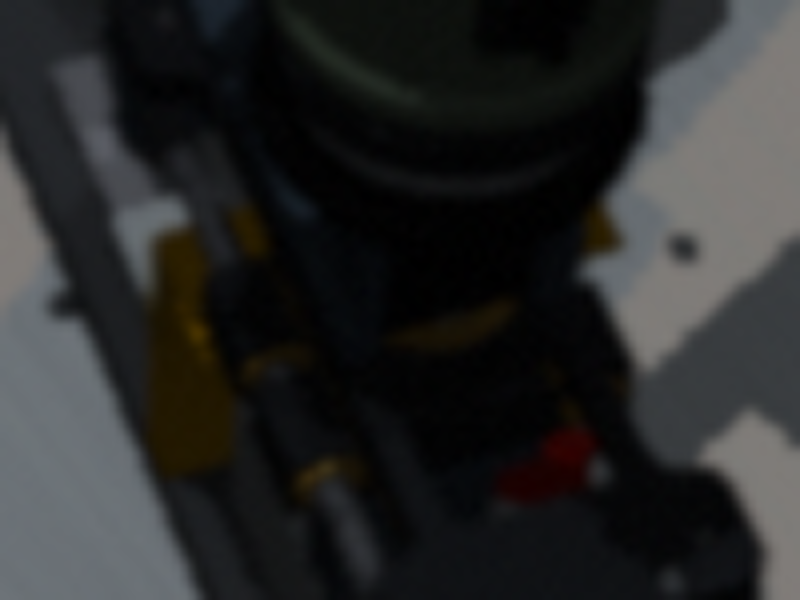

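Request:
drive_tool(series=[[1,[-8,12,0],[0,0,0]],[1,[-14,17,0],[0,0,0]],[1,[-18,17,0],[0,0,0]],[1,[-24,17,0],[0,0,0]],[1,[-24,17,0],[0,0,0]]])

```text
time_s: 3.0
ee_pos: [541.2, 144.2, 73.0]
ee_rot: [180.0, 0.0, 76.8]
force: [0.5, -0.1, -0.2]
gripper_width: -0.0
```

```bash
python3 st.py c
```

```text
3.0 p [541.2 144.2  73. ] a(out) 0.4 b(stroke) 37.1 F [ 0.5 -0.1 -0.2] w -0.0
```

View pics/scene_c.png

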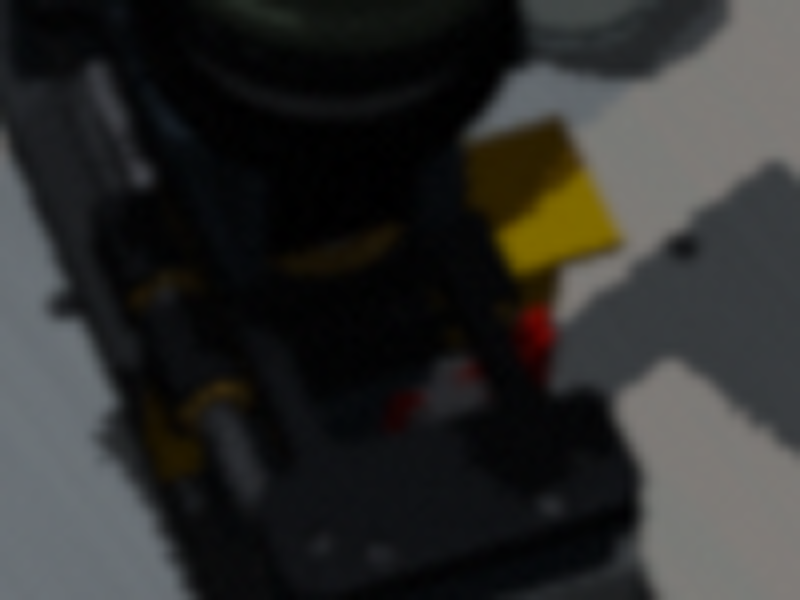

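View pics/wrist_c.png

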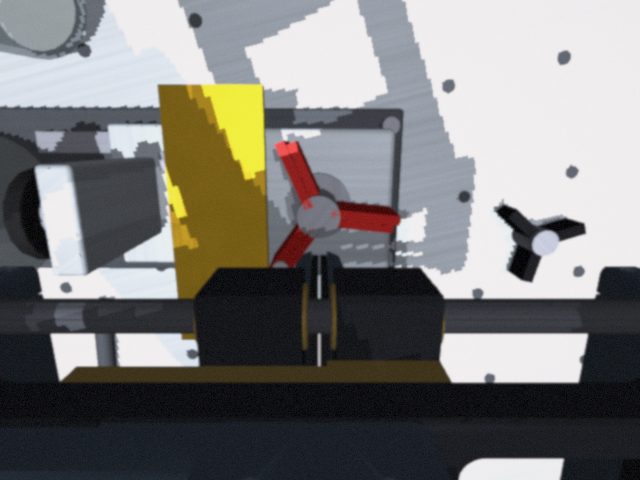

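Request:
drive_tool(series=[[1,[30,2,0],[0,0,0]],[1,[55,0,0],[0,0,0]],[1,[55,-32,0],[0,0,0]],[1,[53,-64,0],[0,0,0]],[1,[38,-64,0],[0,0,0]]])

```text
time_s: 3.6
ee_pos: [483.8, 197.6, 72.5]
ee_rot: [-179.8, 0.1, 77.0]
force: [1.1, -0.1, -0.1]
gripper_width: 0.3
```

Request:
drive_tool(series=[[1,[0,5,0],[0,0,0]],[1,[0,16,0],[0,0,0]],[1,[-5,27,0],[0,0,0]],[1,[-10,37,0],[0,0,0]],[1,[-14,47,0],[0,0,0]]])

```text
time_s: 4.1
ee_pos: [532.5, 171.7, 72.9]
ee_rot: [179.9, -0.0, 76.7]
force: [0.0, 1.1, -0.3]
gripper_width: 0.3
```

Request:
drive_tool(series=[[1,[-8,12,0],[0,0,0]],[1,[-14,17,0],[0,0,0]],[1,[-18,17,0],[0,0,0]],[1,[-24,17,0],[0,0,0]],[1,[-24,17,0],[0,0,0]]])

```text
time_s: 4.6
ee_pos: [541.1, 144.3, 73.1]
ee_rot: [180.0, 0.0, 76.8]
force: [1.0, 0.4, 0.0]
gripper_width: 0.7
```

```bash
python3 st.py d
```

```text
4.6 p [541.1 144.3  73.1] a(out) 0.5 b(stroke) 37.0 F [1.  0.4 0. ] w 0.7
```

View pics/wrist_d.png

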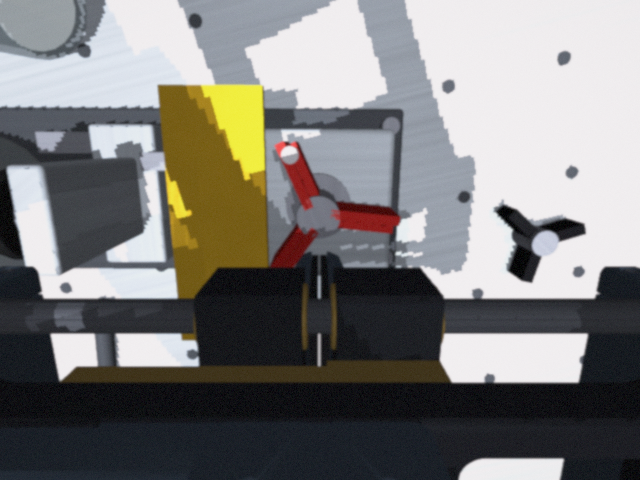

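Run:
```python
from h import *
t=pickle.load(open("top0.pkl","rb"));s=pickle.load(open("scene0.pkl","rb"))
crop(t,340,250,100,75,8,"pics/tg.png")
crop(s,290,120,100,75,8,"pics/sg.png")
```

```text
(no output)
```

View pics/tg.png

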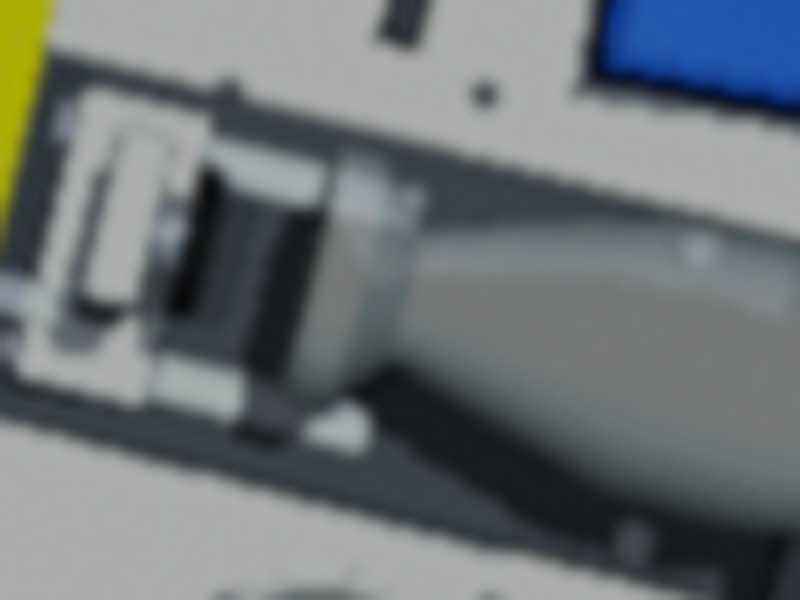

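View pics/sg.png

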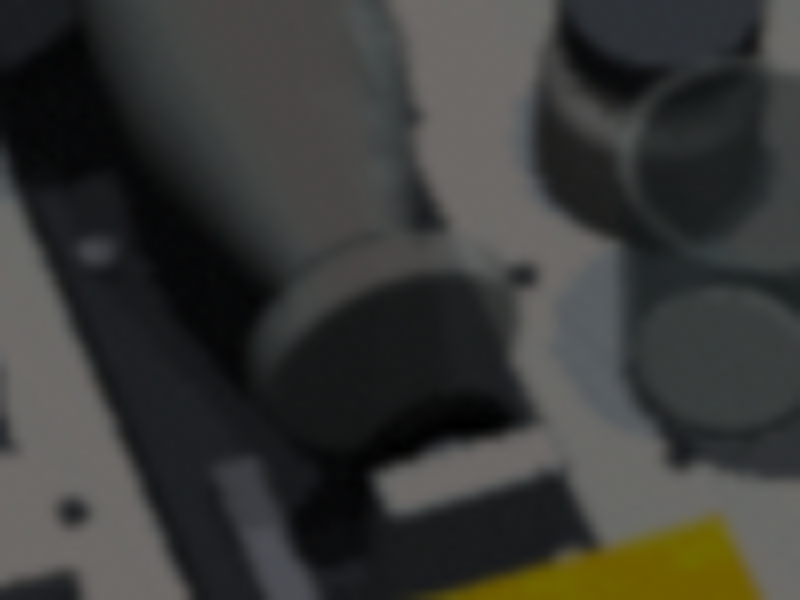

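Request:
drive_tool(series=[[1,[30,2,0],[0,0,0]],[1,[55,0,0],[0,0,0]],[1,[55,-32,0],[0,0,0]],[1,[53,-64,0],[0,0,0]],[1,[38,-64,0],[0,0,0]]])

```text
time_s: 5.2
ee_pos: [483.6, 197.7, 72.5]
ee_rot: [-179.8, 0.1, 77.0]
force: [0.4, -0.3, 0.7]
gripper_width: 0.3
```

Request:
drive_tool(series=[[1,[0,8,0],[0,0,0]],[1,[0,16,0],[0,0,0]],[1,[-3,22,0],[0,0,0]],[1,[-5,27,0],[0,0,0]],[1,[-6,29,0],[0,0,0]]])

```text
time_s: 5.7
ee_pos: [513.4, 186.1, 72.8]
ee_rot: [-179.6, -0.2, 76.6]
force: [-11.0, 12.0, 6.5]
gripper_width: 0.4
```

Request:
drive_tool(series=[[1,[-1,4,0],[0,0,0]],[1,[-3,8,0],[0,0,0]],[1,[-5,12,0],[0,0,0]],[1,[-7,16,0],[0,0,0]],[1,[-8,18,0],[0,0,0]]])

```text
time_s: 6.2
ee_pos: [515.1, 184.5, 72.8]
ee_rot: [-177.8, -0.8, 76.1]
force: [-43.1, 48.0, 22.6]
gripper_width: 0.2
```

```bash
python3 st.py e
```

```text
6.2 p [515.1 184.5  72.8] a(out) 33.6 b(stroke) 2.5 F [-43.1  48.   22.6] w 0.2
```

View pics/wrist_e.png

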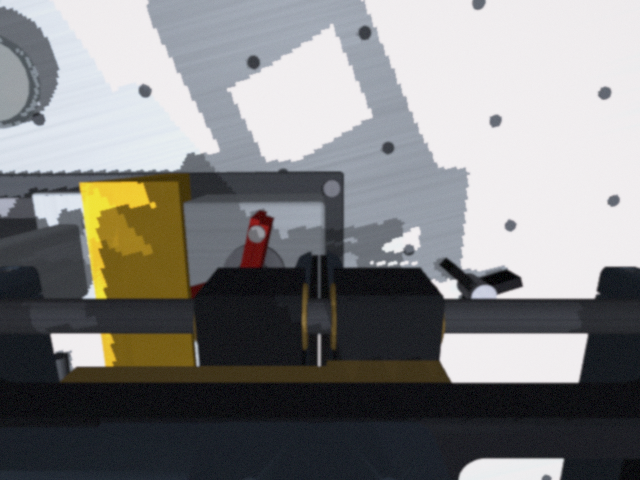

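Request:
drive_tool(series=[[1,[5,-18,0],[0,0,0]],[1,[8,-22,0],[0,0,0]],[1,[14,-45,0],[0,0,0]],[1,[14,-60,0],[0,0,0]],[1,[14,-90,-20],[0,0,0]]])

```text
time_s: 6.8
ee_pos: [446.2, 205.8, 91.3]
ee_rot: [-179.9, 0.1, 76.7]
force: [-0.8, 0.9, 0.1]
gripper_width: 0.5
```

Request:
drive_tool(series=[[1,[20,-40,-40],[0,0,0]],[1,[40,-80,-80],[0,0,0]],[1,[60,-120,-100],[0,0,0]],[1,[80,-160,-100],[0,0,0]],[1,[100,-200,-100],[0,0,0]]])

```text
time_s: 7.3
ee_pos: [279.2, 347.3, 194.6]
ee_rot: [179.8, -0.2, 76.7]
force: [0.7, 1.1, 1.0]
gripper_width: 0.3
```

Run:
```python
from workcell import env
from h import *
s=env.state();print(s["time_s"],s["ee_pos"],s["force"])
for n in["scene","top"]:
    f=env.grab_frame(n);pickle.dump(f,open(f"{n}2.pkl","wb"));cv2.imwrite(f"pics/{n}2.png",f["image"][:,:,::-1])
    if n=="top":crop(f,280,235,120,80,6,"pics/tc2.png")
    else:crop(f,290,130,100,120,5,"pics/sc2.png")
```

```text
7.3 [279.16586975 347.29918907 194.64592161] [0.68831898 1.08852526 0.95352672]
```

View pics/tc2.png

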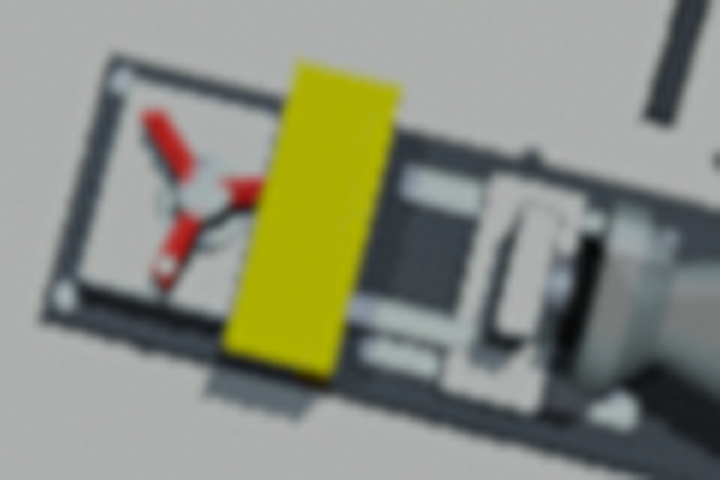

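View pics/sc2.png

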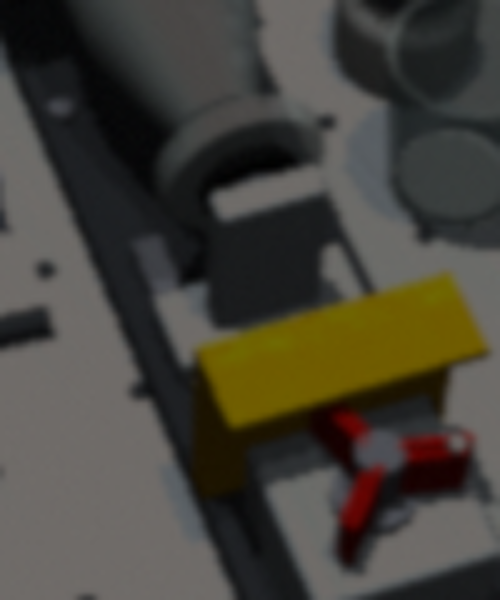

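Run:
```python
from h import *
t=pickle.load(open("top2.pkl","rb"));t0=pickle.load(open("top0.pkl","rb"))
q=lambda x,y,k,u,v:((x+.5)/k-.5+u,(y+.5)/k-.5+v)
H=onz(t,*q(207,187,6,280,235),92);D=onz(t,*q(163,267,6,280,235),92);d=(D-H)[:2]
a=np.degrees(np.arctan2(d[1],d[0]));print(H,D,np.linalg.norm(d),"ang",a,"turn",(80.5-a)%360,np.radians((80.5-a)%360))
g=[cv2.cvtColor(f["image"],cv2.COLOR_RGB2GRAY) for f in(t0,t)]
T=g[0][258:302,342:367]; r=cv2.matchTemplate(g[1][240:320,340:400],T,cv2.TM_CCOEFF_NORMED);_,m,_,l=cv2.minMaxLoc(r)
p0=onz(t0,354,280,80);p1=onz(t,354+l[0]+340-342,280+l[1]+240-258,80);print(m,l,(p1-p0),np.linalg.norm(p1-p0)/5)
crop(t,350,250,60,60,10,"pics/gap2.png")
```

```text
[505.84446287 151.04462865  92.        ] [478.38671307 165.32065754  92.        ] 30.94726199120317 ang 152.5288552228834 turn 287.9711447771166 5.026044627097956
0.8389959931373596 (14, 21) [ -5.66868394 -24.53597742   0.        ] 5.036459731883247
```

View pics/gap2.png

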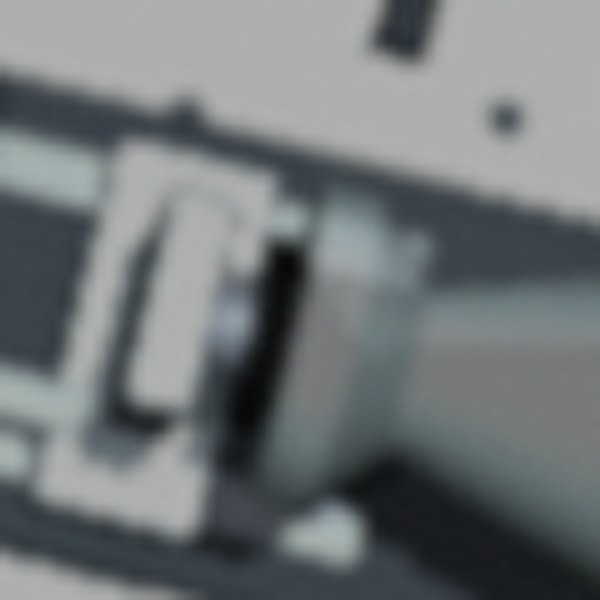

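Run:
```python
from h import *
t=pickle.load(open("top2.pkl","rb"));t0=pickle.load(open("top0.pkl","rb"))
g=[cv2.cvtColor(f["image"],cv2.COLOR_RGB2GRAY) for f in(t0,t)]
for n,(u,v,w,h) in dict(bottle=(338,163,38,46),tumbler=(357,320,40,40),spare=(243,230,26,26),key=(384,206,34,52),brush=(168,184,28,92),tray=(412,217,72,56),jar=(392,334,36,34)).items():
    r=cv2.matchTemplate(g[1][v-8:v+h+8,u-8:u+w+8],g[0][v:v+h,u:u+w],cv2.TM_CCOEFF_NORMED);_,m,_,l=cv2.minMaxLoc(r);print(n,round(m,3),l[0]-8,l[1]-8)
```

```text
bottle 1.0 0 0
tumbler 1.0 0 0
spare 1.0 0 0
key 1.0 0 0
brush 1.0 0 0
tray 1.0 0 0
jar 1.0 0 0
```

View pics/top2.png

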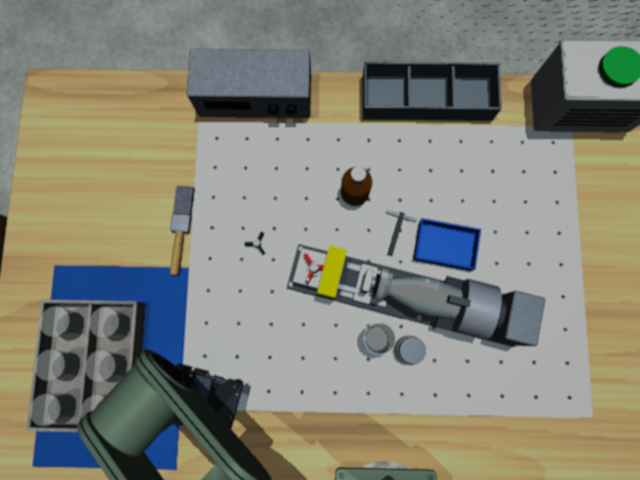

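The cup is flush against the glass foot (around pixel (376, 283)), the loose things have not moved, and the arm is clear, so I'm handing it in.

```bash
python3 -c "
from workcell import env
print(env.job_done())"
```

```text
the job is handed in; nothing more can be done
None
```

I turned the wing screw clockwise with the shut fingertips in two full strokes of about 120° and one part stroke, until it would not turn further. I then drew the arm well clear and handed the job in at about 7.4 s.

- **Turn:** The white dot shows 288° of turn (5.03 rad), and the carriage moved about 25 mm, which also gives 5.04 rad. The end angle itself was not measured; that it is the 6.5 rad stop rests on the screw stopping hard and on the closed gap.
- **Cup:** In the top view there is no visible gap between the cup and the foot of the glass.
- **Loose things:** All seven matched their starting pictures with zero pixel shift.
- **Disagreement:** My first estimate of the gap from the picture was about 30 mm, against the 25 mm the carriage actually moved. The shadow beside the cup made that estimate rough. Because of it the third stroke met the stop earlier than I expected, and the force readings rose to about 68 N in all (limit 120 N) before I backed off.

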